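# Shut and latch the germination box

## Task

Shut and latch the germination box: push its door up against the seal, set the latch's loop down on the keeper's foot and draw it in under the keeper's lip, then throw the lever over until it lies flat and home, so that the loop holds the door drawn tight. The keeper has been packed up to a height nobody measured, so feel the loop gently down onto it and force nothing. Leave the things around the box where they stand.

Things in the scene. Friction and masses are not known exactly. Their poses are not given: they have to be found in the camera images.
- chamber: Germination box, white, fixed to the bench. Origin: on the bench (z 0) below the box's middle; its x points from the door to the back, y to the door's hinge side, z up. Shell x -126 to 160, y -170 to 170, roof at z 170 mm. A steel latch clamp stands on the roof: lever pivot at x -70, y -90, z 200 mm, axis along y.
- door: Side-hung door on the box's front, 340 wide, 30 thick, top at z 170. Origin: foot of its hinge axis, at box x -155, y 170, z 0. Shut, its axes are parallel to the box's and it spans x -15 to 15, y -340 to 0; ajar, its free edge swings to box -x. It stays where left (2 N moves it). When parallel it just meets a soft seal (10 N/mm at the keeper); the latch draws it 5 to 9 mm further in.
- door_edge (a point): Top outer corner of the door's free edge: at x -170, y -170, z 170 mm in the box's frame when the door just touches the seal; 24 to 54 mm nearer the robot at the start. On the door's top, at door y -260 mm (the latch's line), sits the keeper, told under loop_bar.
- lever (a joint): Lever angle, rad: 0 = home, lying level and pointing to box +x; pi/2 = upright; grows as it tips to the door; stops at 0 and 2.1, start 1.2 to 1.6. With the loop slack it stays where left. With the loop hooked, throwing it takes some 5 to 14 N at 62 mm from the pivot until the toggle point (about 0.14), past which it goes home on its stop.
- handle: Black grip of the lever: a bar 60 long, 26 wide, 9 mm thick, from 30 to 90 mm from the pivot, centred on the line from it. Origin at the pivot; its x points along the handle, its z is the face that looks to the door when it stands upright and up when it lies home.
- loop: U-shaped loop of 8 mm round steel bar. Origin: its pin on the lever, 18 mm from the lever pivot (with the lever home: at x +17.8, z -2.5 mm from it). Two legs run 100 mm along its own -x, centred at y -22 and +22 mm (52 over all, 36 between), to the cross bar. Its pivot is stiff (0.06 N m): it stays at any angle, must be pressed down, and drags the lever with 5 to 7 N.
- loop_bar (a point): Middle of the loop's cross bar. Keeper, not measured: foot (28 deep, 40 wide) with its top 23 mm over the door's top, give or take 12 mm; on it a hook 26 wide, open to the door's front: lip 9.5 to 14 mm over the foot, nose at door x -4.5. Caught bar: centre at door x -3.5 and 4 mm over the foot. Depth is true to 1.5 mm. Lower the bar at door x -11.5, then draw it to +x.
- nutrient_bottle: White bottle 64 across, 190 mm tall, on the bench beside the box; origin at its foot. Bystander.
- seed_jar: Glass jar with metal lid, 54 across, 75 mm tall, on the box's roof; origin at its foot. Bystander.
- pump_sprayer: White pump sprayer with black head, 100 across, 262 mm tall, on the bench beside the box; origin at its foot. Bystander.
- label_cup: Clear open cup 72 across, 80 mm tall, on the bench beside the box; origin at its foot. Bystander.

How it is judged:
On the way:
1. the door stands against its seal (its free edge less than 12 mm off the relaxed seal) (x of door_edge in the frame of chamber above -0.182 m), for 0.2 s.
At the end, for the whole second after the job is handed in: The lever lies home (within 0.05 rad) and still, the loop's bar is caught under the keeper's lip (its centre between -6 and 0.5 mm in the door's x, not just against the lip's nose) and the loop pulls on the keeper with more than 10 N (value of joint lever below 0.05 rad and x of loop_bar in the frame of door between -0.006 and 0.0005 m and contact force between loop and door above 10 N and linear speed of handle below 0.02 m/s); the robot touches nothing.
It fails at once if the loop, held in the fingers, is forced on the keeper or door with over 20 N (contact force between loop and door above 20 N and contact force between the fingers and loop above 1 N).
It fails at once if the handle is pressed with over 60 N (contact force between the fingers and handle above 60 N).
It fails at once if the door is pressed with over 60 N (contact force between the fingers and door above 60 N).
It fails at once if a bystander is moved by over 20 mm (distance of any of nutrient_bottle, seed_jar, pump_sprayer, label_cup from where it was at the start of the episode above 0.02 m).
It also fails if it takes over 70 s, if anything falls off the work surface, if the arm or the gripper's body presses on something with over 40 N, if the wrist force passes 120 N, or if a joint passes its speed limit or range.

## Robot

A 6-joint arm with a two-finger parallel gripper is mounted at the origin on the work surface. World frame = base frame: x ahead of the robot, y to its left, z up, the work surface at z = 0. Lengths are in m, angles in rad, forces in N, time in s.
With the tool pointing down it reaches from about 0.35 to 0.975 m from the base axis. Payload 17.4 kg.
Tool frame: the origin (TCP) lies midway between the tips of the shut fingers; the grasp point (between the pads) lies 19 mm behind it; z points along the fingers, y is the line along which they close (so a half turn about z gives the same grasp; the last joint's range is limited). The gripper opens to 85 mm and grips with 20 to 120 N. Pads are 22 mm wide; open, the fingers measure 114 mm over their backs; the gripper's body (76 mm by 85 mm) begins 54 mm behind the grasp point. The pads swing forward as they close: fully open they stand 13 mm farther back than shut.
Start: joints at [1.21, 0.116, 1.442, -0, 1.584, -0.038], TCP at [0.214, 0.64, 0.231] pointing down, gripper open.
Joint ranges: [-2.83, 2.83], [-0.83, 2.19], [0.07, 2.5], [-1.14, 4.28], [0.01, 3], [-2.97, 2.97]. Speed limits (rad/s): [1.89, 1.89, 2.22, 3.14, 3.14, 3.14].

## Interface

Orientations are given as a unit quaternion [x, y, z, w].
In Python, from station import get_state, read_camera, job_done gives the robot as it stands.
- The arm moves only by the tool drive_tool, never from a script. Its arguments are lists of equal length, an entry for each row: "translation": the shift along the tool's x, y, z in mm, a list of three; "rotation": the turn, a rotation vector about the tool's x, y, z in rad, a list of three; "jaw": the closure, from -1 (fully open) to 1 (shut). A call has exactly 8 rows; each row is the pose to reach, as a shift and turn from the pose commanded when the call began, along the tool's axes at that moment; what a row does not reach only later rows make up. A row lasts 1/8 s, in which the tool goes at most 62.5 mm and 10.7 degrees, less where a joint would pass 70% of its speed; a pose out of reach is approached as far as the arm can. A call with a gripper value outside its range is refused whole. The fingers move at their own pace and stop on an object; "grip_force" is the grip in N (left out, the last holds). Time passes only in rows, so rows that repeat a pose let the fingers close, or fill a call up. It gives the time, the measured TCP pose, the force, the opening and the grip force at its end, in the units of the state.
- get_state(): the state, without advancing time (a new reading comes with each control period).
- read_camera(name): name is "scene" or "side" or "wrist"; returns a dict with "image" (384x512x3 uint8, red, green, blue), "range_z" (384x512 float32, m along the optical axis (not along the pixel's ray), 0 where there is no reading), "fx", "fy", "cx", "cy" (pixels), "extrinsics" (4x4, takes a point from world to camera coordinates). Camera axes: x right, y up, looking along -z (the intrinsics and any distortion apply to the point x, -y, -z); pixel columns grow to the right and rows downward; lengths in m; the calibration is good to about 2 mm. A picture is of the moment at which its call begins.
- job_done(): hands the job in; it is judged then, once.
The state is a dict: "time": time; "joint_positions": joint angles; "qvel": joint speeds; "joint_efforts": joint torques, N m; "tcp_pos": TCP position; "ee_rot": TCP orientation; "wrist_force": force on the tool from outside, world axes, zero at the start; "ft_torque": the same for the moment, N m; "opening": finger opening in m; "grip_force": force on a finger pad.
Only numpy, scipy, OpenCV 4.12 (cv2) and the standard library are available. Lean on these libraries where they do the work, as an engineer would, in place of code of your own. Each camera call takes 0.05 s, during which the arm holds its last target. There are 200 camera calls.

## Working session

There is one attempt and no reset: what is moved stays moved. The work goes in short steps, Python scripts to look and compute and a tool call to move; the robot and the scene stay as the last step left them, time stands still between calls to the robot, and variables do not carry over. Pictures are saved under pics/ and viewed, at most 10 in all, crops included, and the job is handed in when it is done.

Besides the shell and the picture viewer there is one more tool, called after "Call:" as a command line: name --argument value ..., lists and objects as JSON in quotes. drive_tool: Moves the arm, as the interface text tells. Its arguments: {"type":"object","properties":{"translation":{"type":"array","items":{"type":"array","items":{"type":"number"}}},"rotation":{"type":"array","items":{"type":"array","items":{"type":"number"}}},"jaw":{"type":"array","items":{"type":"number"}},"grip_force":{"type":"number"}},"required":["translation","rotation","jaw"]}

```bash
mkdir -p pics; cat > h.py <<'E'
import numpy as np, cv2
from station import get_state, read_camera, job_done
def cam(n):
    c=read_camera(n); return c
def save(c,f): cv2.imwrite('pics/'+f,c['image'][:,:,::-1])
def world(c):
    # world points for each pixel from depth
    z=c['range_z']; v,u=np.mgrid[:384,:512]
    P=np.stack([(u-c['cx'])/c['fx']*z,-(v-c['cy'])/c['fy']*z,-z],-1)
    E=np.array(c['extrinsics']); return (P-E[:3,3])@E[:3,:3]
E
python3 - <<'E'
from h import *
print(get_state())
a=cam('scene');b=cam('side')
cv2.imwrite('pics/a.png',np.hstack([a['image'],b['image']])[:,:,::-1][:, :].copy()) 
save(a,'a1.png');save(b,'b1.png');
np.savez('s0.npz',a=world(a),b=world(b),ai=a['image'],bi=b['image'],az=a['range_z'],bz=b['range_z'])
for c in(a,b):print(np.round(c['extrinsics'],3).tolist(),c['fx'])
E
```

```text
{'time': 0.0, 'joint_positions': array([ 1.21017409e+00,  1.16474614e-01,  1.44228637e+00, -1.71152069e-05,
        1.58397251e+00, -3.78074460e-02]), 'qvel': array([-2.15849420e-03, -1.45481450e-03, -3.29837844e-05, -1.32616709e-03,
        1.93351319e-03, -8.99933752e-04]), 'joint_efforts': array([-1.50479926e-03, -7.31981063e+01, -6.32494712e+01, -1.20293857e-04,
        6.15070952e-03,  7.20680100e-05]), 'tcp_pos': array([0.21408541, 0.6399483 , 0.23055673]), 'ee_rot': array([ 1.60707549e-01,  9.87001904e-01, -5.60832427e-04, -1.04498423e-04]), 'wrist_force': array([-0.78818702, -0.47278761, -0.74480212]), 'ft_torque': array([ 0.00674903,  0.00781021, -0.06042166]), 'grip_force': 0.0, 'opening': 0.08525612597493035}
[[0.827, -0.562, 0.004, -0.449], [0.508, 0.75, 0.425, -0.437], [-0.241, -0.349, 0.905, -1.133], [0.0, 0.0, 0.0, 1.0]] 490.1179486581556
[[0.832, -0.555, 0.004, -0.483], [0.429, 0.647, 0.631, -0.4], [-0.353, -0.523, 0.776, -1.019], [0.0, 0.0, 0.0, 1.0]] 431.1789979876902
```

View pics/a1.png

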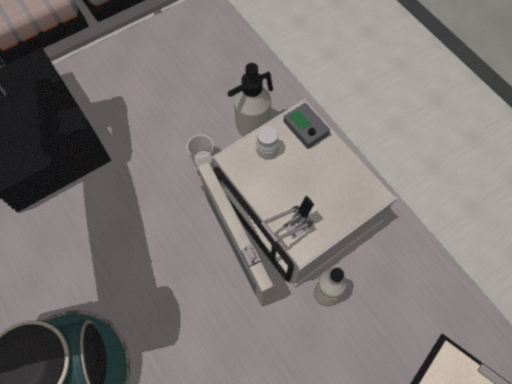

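View pics/b1.png

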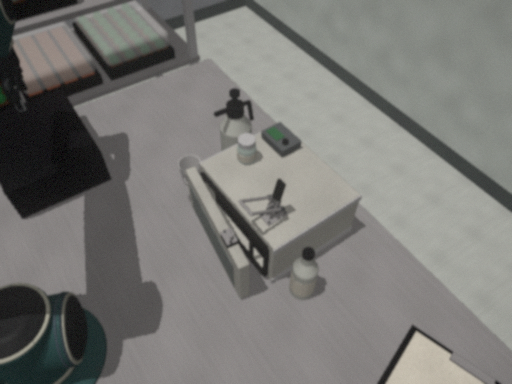

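The box sits mid-picture (roof around (310,190) scene), with its door ajar on the lower-left (free edge near (265,295), keeper ~(250,255)). The lever is at (305,207), with the loop legs running to (275,220). The jar is at (267,140), sprayer at (252,100), cup at (200,150) and bottle at (332,285).

```bash
python3 - <<'E'
from h import *
d=np.load('s0.npz')
for k in 'ab':
    W=d[k];z=d[k+'z']
    m=((abs(W[...,2]-0.17)<.008)&(z>0)).astype(np.uint8)
    m=cv2.morphologyEx(m,cv2.MORPH_OPEN,np.ones((3,3)))
    n,l,st,ce=cv2.connectedComponentsWithStats(m)
    for i in range(1,n):
        if st[i,4]<150: continue
        p=W[l==i]; r=cv2.minAreaRect((p[:,:2]*1000).astype(np.float32))
        print(k,st[i],np.round(ce[i]),'z',np.median(p[:,2]),np.round(r[0],1),np.round(r[1],1),r[2]); print(np.round(cv2.boxPoints(r)).tolist())
    # things above roof
    m2=((W[...,2]>.178)&(W[...,2]<.33)&(z>0)&(W[...,0]>.3)).astype(np.uint8)
    n,l,st,ce=cv2.connectedComponentsWithStats(m2)
    for i in range(1,n):
        if st[i,4]>12: p=W[l==i];print('  up',np.round(ce[i]),st[i,4],p.min(0).round(3),p.max(0).round(3),np.median(p,0).round(3))
E
```

```text
a [  213    99   184   170 12831] [306. 186.] z 0.1703467346195297 [694.5  44.2] [288.3 347.9] 1.836521863937378
[[545.0, 213.0], [556.0, -134.0], [844.0, -125.0], [833.0, 223.0]]
a [ 199  162   53   87 1224] [225. 205.] z 0.16984053260036028 [502.6  90.6] [236.2  30.9] 82.86466979980469
[[473.0, -25.0], [503.0, -29.0], [533.0, 206.0], [502.0, 210.0]]
a [268 213  27  23 361] [282. 225.] z 0.17064960945951493 [584.9 -30.2] [39.9 62.2] 80.70016479492188
[[551.0, -45.0], [612.0, -55.0], [619.0, -16.0], [557.0, -5.0]]
a [250 261  24  31 401] [261. 276.] z 0.16954711245166462 [478.7 -99.4] [62.4 30.1] 82.83638000488281
[[460.0, -128.0], [490.0, -132.0], [498.0, -70.0], [468.0, -67.0]]
  up [251.  81.] 744 [0.661 0.288 0.178] [0.789 0.342 0.267] [0.726 0.31  0.215]
  up [307. 125.] 1188 [0.741 0.094 0.178] [0.815 0.196 0.215] [0.773 0.139 0.2  ]
  up [267. 142.] 626 [0.637 0.121 0.179] [0.689 0.172 0.249] [0.658 0.139 0.239]
  up [294. 218.] 767 [ 0.526 -0.079  0.178] [ 0.635 -0.022  0.292] [ 0.609 -0.05   0.247]
  up [251. 254.] 239 [ 0.468 -0.072  0.179] [ 0.499 -0.029  0.205] [ 0.482 -0
[... 921 characters left out ...]
.0, -87.0], [110.0, -45.0]]
  up [70. 15.] 691 [0.3   0.864 0.309] [0.67  0.913 0.33 ] [0.457 0.873 0.321]
  up [187.   9.] 197 [0.863 0.867 0.178] [0.899 0.911 0.253] [0.874 0.879 0.215]
  up [234. 105.] 559 [0.657 0.289 0.178] [0.791 0.346 0.267] [0.725 0.312 0.215]
  up [281. 138.] 809 [0.74  0.096 0.178] [0.812 0.2   0.214] [0.768 0.139 0.2  ]
  up [246. 148.] 523 [0.635 0.124 0.178] [0.686 0.176 0.249] [0.655 0.138 0.224]
  up [268. 201.] 654 [ 0.524 -0.076  0.178] [ 0.633 -0.019  0.291] [ 0.609 -0.05   0.245]
  up [228. 236.] 192 [ 0.466 -0.069  0.178] [ 0.497 -0.027  0.204] [ 0.48  -0.052  0.187]
  up [308. 253.] 137 [ 0.595 -0.203  0.178] [ 0.625 -0.174  0.194] [ 0.608 -0.19   0.19 ]
```

```bash
python3 - <<'E'
from h import *
d=np.load('s0.npz')
a=d['ai'][185:315,190:350]; cv2.imwrite('pics/c.png',cv2.resize(a,(800,600),interpolation=cv2.INTER_CUBIC)[:,:,::-1])
E
```

```text
(no output)
```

View pics/c.png

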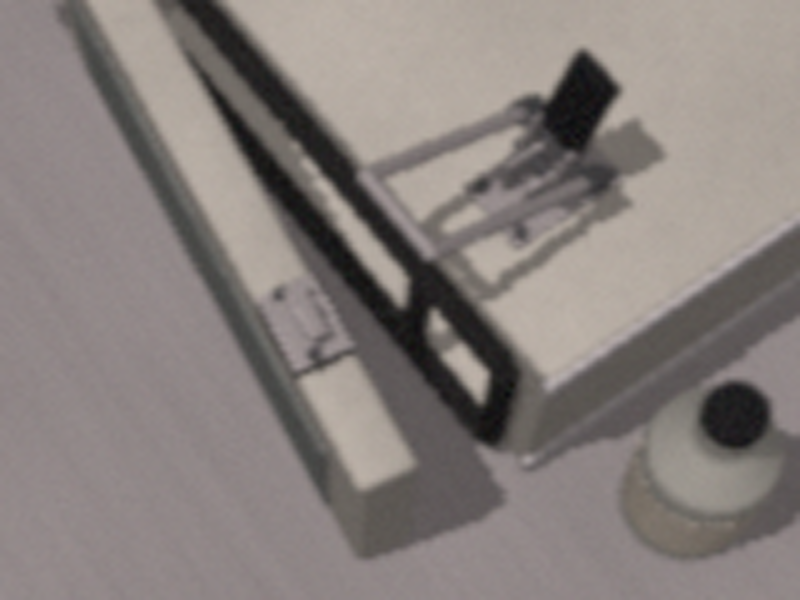

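```bash
cat >> h.py <<'E'
from scipy.spatial.transform import Rotation as R
yaw=np.radians(1.83); O=np.array([676.7,45.0,0]); RB=R.from_euler('z',yaw).as_matrix()
def b2w(p): return O+RB@np.array(p,float)
def w2b(P): return (np.asarray(P)*1000-O)@RB
def base(tilt=0): # tool y = box y, z down, tilt about y(box)
    M=np.column_stack([-RB[:,0],RB[:,1],[0,0,-1]]); return R.from_rotvec(RB[:,1]*tilt)*R.from_matrix(M)
def delta(pw,rot,s=None,q=None):
    s=get_state(); p=s['tcp_pos']*1000; q=R.from_quat(s['ee_rot'])
    return np.round(q.inv().apply(np.array(pw)-p),1).tolist(), np.round((q.inv()*rot).as_rotvec(),4).tolist()
E
python3 - <<'E'
from h import *
print(delta([400,200,230],base())); print(b2w([-262,-158,230]))
d=np.load('s0.npz')
for k in 'ab':
    W=d[k]; B=w2b(W.reshape(-1,3)); 
    m=(B[:,2]>180)&(B[:,0]<-160)&(abs(B[:,1]+90)<40)
    print(np.histogram(B[m,2],np.arange(178,210,2)))
    m=(B[:,2]>178)&(B[:,0]>-160)&(B[:,0]<0)&(abs(B[:,1]+90)<40)
    Q=B[m]
    for x0 in range(-160,0,10):
        q=Q[(Q[:,0]>=x0)&(Q[:,0]<x0+10)]
        if len(q): print(x0,len(q),np.percentile(q[:,2],[0,50,90,100]).round(),np.percentile(q[:,1],[0,100]).round())
E
```

```text
([-315.9, -358.3, 1.0], [-0.001, -0.0002, -0.3548])
[ 419.87921313 -121.28614925  230.        ]
(array([ 0, 37, 53, 75, 92, 70, 33, 38, 55, 69, 61, 65, 68, 65, 56]), array([178, 180, 182, 184, 186, 188, 190, 192, 194, 196, 198, 200, 202,
       204, 206, 208]))
-160 50 [263. 269. 272. 274.] [-117.  -68.]
-150 62 [261. 268. 271. 273.] [-119.  -68.]
-140 32 [254. 261. 264. 266.] [-118.  -66.]
-130 33 [252. 257. 259. 261.] [-119.  -69.]
-120 31 [243. 250. 253. 254.] [-118.  -68.]
-110 27 [240. 245. 248. 249.] [-119.  -67.]
-100 30 [179. 239. 242. 243.] [-118.  -67.]
-90 46 [180. 231. 236. 239.] [-118.  -67.]
-80 88 [181. 210. 229. 232.] [-118.  -69.]
-70 175 [178. 224. 247. 258.] [-120.  -65.]
-60 161 [178. 265. 285. 292.] [-121.  -65.]
-50 34 [178. 287. 289. 290.] [-105.  -79.]
(array([  0,  85,  85, 141, 129,  96,  82,  81,  84,  93, 104,  86,  89,
        72,  80]), array([178, 180, 182, 184, 186, 188, 190, 192, 194, 196, 198, 200, 202,
       204, 206, 208]))
-160 58 [265. 269. 271. 272.] [-116.  -65.]
-150 30 [260. 267. 270. 271.] [-115.  -66.]
-140 25 [254. 260. 263. 265.] [-116.  -67.]
-130 26 [248. 254. 257. 260.] [-116.  -66.]
-120 22 [243. 248. 252. 254.] [-115.  -64.]
-110 24 [237. 243. 246. 248.] [-116.  -65.]
-100 27 [178. 236. 240. 243.] [-116.  -65.]
-90 47 [178. 207. 234. 236.] [-115.  -65.]
-80 87 [178. 208. 228. 236.] [-116.  -67.]
-70 182 [179. 232. 256. 271.] [-119.  -62.]
-60 122 [184. 274. 288. 291.] [-116.  -65.]
-50 10 [179. 287. 289. 289.] [-108.  -79.]
```

Call:
drive_tool --translation '[[-40, -45, 0], [-80, -90, 0], [-120, -135, 0], [-160, -180, 0], [-200, -225, 0], [-240, -270, 0], [-280, -315, 0], [-316, -358, 1]]' --rotation '[[0, 0, -0.05], [0, 0, -0.1], [0, 0, -0.15], [0, 0, -0.2], [0, 0, -0.25], [0, 0, -0.3], [0, 0, -0.355], [0, 0, -0.355]]' --jaw '[1, 1, 1, 1, 1, 1, 1, 1]'

```text
time: 1.1
tcp_pos: [0.4005, 0.1985, 0.2302]
ee_rot: [-0.017, 1.0, 0.0, 0.0]
wrist_force: [1.0, 0.7, 0.3]
opening: -0.0002
grip_force: 0.0
```

```bash
python3 - <<'E'
from h import *
print(get_state()['tcp_pos'],delta(b2w([-262,-165,230]),base(-.3)),delta(b2w([-262,-165,140]),base(-.3)))
E
```

```text
[0.40053803 0.19846153 0.23024538] ([-8.7, -327.2, 0.2], [0.0002, -0.2997, 0.0011]) ([-8.7, -327.2, 90.2], [0.0002, -0.2997, 0.0011])
```

Call:
drive_tool --translation '[[-1, -55, 0], [-3, -110, 0], [-5, -165, 0], [-7, -220, 0], [-8, -275, 0], [-9, -327, 0], [-9, -327, 50], [-9, -327, 90]]' --rotation '[[0, -0.05, 0], [0, -0.1, 0], [0, -0.15, 0], [0, -0.2, 0], [0, -0.25, 0], [0, -0.3, 0], [0, -0.3, 0], [0, -0.3, 0]]' --jaw '[1, 1, 1, 1, 1, 1, 1, 1]'

```text
time: 2.1
tcp_pos: [0.4191, -0.1271, 0.1385]
ee_rot: [-0.015, 0.989, 0.002, 0.149]
wrist_force: [0.5, 0.5, -0.6]
opening: 0.0004
grip_force: 0.0
```

```bash
python3 - <<'E'
from h import *
s=get_state();print(w2b(s['tcp_pos']),delta(b2w([-195,-165,140]),base(-.3)),delta(b2w([-180,-165,140]),base(-.3)))
E
```

```text
[-262.96738764 -163.80065254  138.5121492 ] ([-65.4, -1.0, 18.6], [-0.0005, -0.0004, -0.0023]) ([-79.7, -1.0, 23.1], [-0.0005, -0.0004, -0.0023])
```

Call:
drive_tool --translation '[[-10, -1, 3], [-19, -1, 6], [-29, -1, 9], [-38, -1, 12], [-48, -1, 15], [-57, -1, 18], [-65, -1, 19.5], [-68, -1, 20]]' --rotation '[[0, 0, 0], [0, 0, 0], [0, 0, 0], [0, 0, 0], [0, 0, 0], [0, 0, 0], [0, 0, 0], [0, 0, 0]]' --jaw '[1, 1, 1, 1, 1, 1, 1, 1]'

```text
time: 3.1
tcp_pos: [0.491, -0.1248, 0.1412]
ee_rot: [-0.016, 0.989, 0.003, 0.149]
wrist_force: [-0.4, -0.9, -1.6]
opening: 0.0001
grip_force: 0.4
```

Call:
drive_tool --translation '[[-1, 0, 0.3], [-2, 0, 0.6], [-3, 0, 0.9], [-4, 0, 1.2], [-5, 0, 1.5], [-6, 0, 1.8], [-6, 0, 1.8], [-6, 0, 1.8]]' --rotation '[[0, 0, 0], [0, 0, 0], [0, 0, 0], [0, 0, 0], [0, 0, 0], [0, 0, 0], [0, 0, 0], [0, 0, 0]]' --jaw '[1, 1, 1, 1, 1, 1, 1, 1]'

```text
time: 4.1
tcp_pos: [0.497, -0.1246, 0.1414]
ee_rot: [-0.016, 0.989, 0.002, 0.15]
wrist_force: [0.7, -0.5, -0.3]
opening: -0.0
grip_force: 0.0
```

```bash
python3 - <<'E'
from h import *
s=get_state();print(w2b(s['tcp_pos']),s['wrist_force'])
E
```

```text
[-185.06467295 -163.8029293   141.3861273 ] [ 0.67979405 -0.45917592 -0.30742702]
```

Call:
drive_tool --translation '[[-1, 0, 0.3], [-2, 0, 0.6], [-2.9, 0, 0.9], [-3.8, 0, 1.2], [-4.8, 0, 1.5], [-5.7, 0, 1.8], [-5.7, 0, 1.8], [-5.7, 0, 1.8]]' --rotation '[[0, 0, 0], [0, 0, 0], [0, 0, 0], [0, 0, 0], [0, 0, 0], [0, 0, 0], [0, 0, 0], [0, 0, 0]]' --jaw '[1, 1, 1, 1, 1, 1, 1, 1]'

```text
time: 5.1
tcp_pos: [0.5026, -0.1246, 0.1413]
ee_rot: [-0.016, 0.989, 0.002, 0.149]
wrist_force: [-7.0, -1.7, 2.8]
opening: 0.0003
grip_force: 3.5
```

```bash
cat > door.py <<'E'
from h import *
import sys
s=get_state();print(w2b(s['tcp_pos']).round(1),s['wrist_force'].round(1))
for n in ('scene','side'):
    c=cam(n);B=w2b(world(c).reshape(-1,3));ok=c['range_z'].ravel()>0
    # front edge of door top along y
    for y in(-150,-135,-60,0,60,120):
        m=ok&(abs(B[:,1]-y)<8)&(abs(B[:,2]-170)<4)&(B[:,0]<-130)&(B[:,0]>-240)
        if m.sum()>5: print(n,y,m.sum(),np.percentile(B[m,0],[3,97]).round(1))
    save(c,sys.argv[1]+n+'.png')
E
python3 door.py d1
```

```text
[-179.4 -163.9  141.3] [-7.  -1.7  2.8]
scene -150 63 [-158.9 -139.4]
scene -135 56 [-155.7 -139.1]
scene 0 79 [-167.7 -140.2]
scene 60 75 [-167.4 -140.9]
scene 120 76 [-168.4 -140.4]
side -150 60 [-164.7 -141.1]
side -135 24 [-156.3 -141.5]
```

View pics/d1side.png

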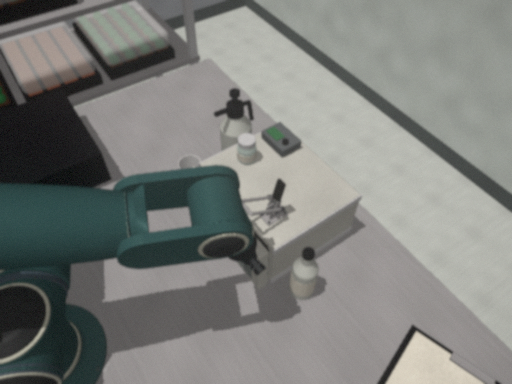

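The arm hides much of the door, but its fingertips rest at the door's free corner (~(258,268)) and the door is now parallel to the box, with about 7 N on the seal.

Call:
drive_tool --translation '[[38, 0, -12], [23, 0, -60], [8, 15, -108], [-7, 35, -156], [-30, 55, -175], [-45, 74, -184], [-45, 74, -184], [-45, 74, -184]]' --rotation '[[0, 0, 0], [0, 0, 0], [0, 0.1, 0], [0, 0.2, 0], [0, 0.3, 0], [0, 0.3, 0], [0, 0.3, 0], [0, 0.3, 0]]' --jaw '[1, 1, 0, -1, -1, -1, -1, -1]'

```text
time: 6.2
tcp_pos: [0.4888, -0.0511, 0.3298]
ee_rot: [-0.016, 1.0, 0.0, -0.0]
wrist_force: [0.2, 0.1, 0.1]
opening: 0.0858
grip_force: 0.0
```

```bash
cat > look.py <<'E'
from h import *
import sys
s=get_state();print(w2b(s['tcp_pos']).round(1),s['wrist_force'].round(1))
for n in ('wrist','scene','side'):
    c=cam(n);B=w2b(world(c).reshape(-1,3));ok=c['range_z'].ravel()>0
    save(c,sys.argv[1]+n+'.png'); np.savez(sys.argv[1]+n,B=B,ok=ok,im=c['image'])
    m=ok&(abs(B[:,1]+150)<20)&(abs(B[:,2]-170)<4)&(B[:,0]<-130)&(B[:,0]>-240)
    if m.sum()>5:print(n,'dooredge',m.sum(),np.percentile(B[m,0],[3,97]).round(1))
    for x0 in range(-176,-60,4):
        q=B[ok&(abs(B[:,1]+90)<9)&(B[:,0]>=x0)&(B[:,0]<x0+4)&(B[:,2]>160)&(B[:,2]<310)]
        r=B[ok&(abs(abs(B[:,1]+90)-22)<3)&(B[:,0]>=x0)&(B[:,0]<x0+4)&(B[:,2]>160)&(B[:,2]<310)]
        if n!='wrist' and x0<-160: continue
        print(n,x0,len(q),np.percentile(q[:,2],[2,50,98]).round(1) if len(q)>3 else '',len(r),np.percentile(r[:,2],[2,50,98]).round(1) if len(r)>3 else '')
    if n=='wrist' and len(sys.argv)<3: break
E
python3 look.py e1
```

```text
[-190.8  -90.1  329.8] [0.2 0.1 0.1]
wrist dooredge 939 [-171.4 -143.4]
wrist -176 27 [161.4 183.4 187.2] 8 [161.  163.6 185.9]
wrist -172 159 [160.4 178.6 187.4] 74 [160.2 169.1 186.4]
wrist -168 69 [185.2 186.2 187.7] 38 [168.7 170.3 188.8]
wrist -164 99 [185.3 187.  201. ] 36 [169.1 170.6 189.8]
wrist -160 129 [185.3 199.9 268.1] 37 [169.5 170.7 267.6]
wrist -156 212 [199.3 268.6 270.9] 122 [169.4 268.1 270.7]
wrist -152 56 [268.3 269.7 270.8] 77 [169.9 268.1 270.6]
wrist -148 34 [185.4 186.4 187.7] 69 [169.1 264.  268.3]
wrist -144 0  39 [168.3 263.9 266.2]
wrist -140 0  35 [257.2 261.8 264. ]
wrist -136 0  37 [257.3 260.  261.7]
wrist -132 0  28 [254.7 257.4 259.4]
wrist -128 101 [160.3 167.5 170.7] 99 [160.3 169.2 256.9]
wrist -124 53 [168.5 170.2 171.7] 63 [169.1 171.1 255. ]
wrist -120 49 [168.9 170.3 171.9] 61 [169.4 172.6 252.2]
wrist -116 53 [169.3 170.2 171.8] 57 [169.3 171.  250.3]
wrist -112 52 [169.  170.4 171.7] 65 [169.5 171.  247.9]
wrist -108 23 [168.9 170.3 171.4] 39 [169.3 243.  246.3]
wrist -104 0  25 [239.5 241.7 243.6]
wrist -100 0  21 [238.  239.8 241.3]
wrist -96 48 [173.6 174.4 175.7] 44 [169.5 236.1 239.1]
wrist -92 46 [172.8 174.2 175.3] 43 [169.4 232.1 236.5]
wrist -88 117 [173.3 180.2 208.6] 43 [169.4 174.7 234.5]
wrist -84 50 [173.2 174.9 208.9] 42 [169.9 174.5 232.6]
wrist -80 66 [173.5 175.1 209.1] 49 [169.4 174.7 230.3]
wrist -76 142 [173.3 202.2 221.5] 35 [169.7 223.7 227.8]
wrist -72 111 [173.4 204.2 236.3] 44 [169.3 217.6 225.1]
wrist -68 415 [173.8 238.3 251.3] 67 [169.8 222.4 224.7]
wrist -64 183 [173.9 250.  255.3] 37 [170.2 220.5 223.6]
```

View pics/e1wrist.png

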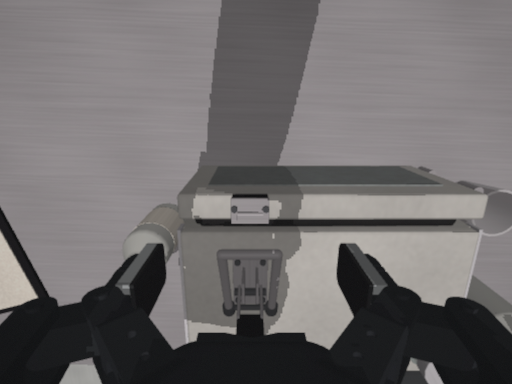

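The wrist view shows the shut door (white strip, row ~205), the keeper at (250,208) with its lighter hook, and the loop's cross bar at (250,253) with its legs at columns 225 and 276. The lever is at (250,325).

```bash
python3 - <<'E'
from h import *
d=np.load('e1wrist.npz');B=d['B'][d['ok']]
q=B[(B[:,2]>262)&(B[:,0]<-148)&(B[:,0]>-170)&(abs(B[:,1]+90)<40)]
print('bar y',np.percentile(q[:,1],[1,99]),'x',np.percentile(q[:,0],[2,98]))
q=B[(B[:,2]>196)&(B[:,2]<204)&(B[:,0]<-145)&(B[:,0]>-175)&(abs(B[:,1]+90)<30)]
print('lip y',np.percentile(q[:,1],[2,98]),'x',np.percentile(q[:,0],[2,98]),np.median(q[:,2]))
q=B[(B[:,2]>183)&(B[:,2]<189)&(B[:,0]<-140)&(B[:,0]>-180)&(abs(B[:,1]+90)<30)]
print('foot y',np.percentile(q[:,1],[2,98]),'x',np.percentile(q[:,0],[2,98]),np.median(q[:,2]))
q=B[(B[:,2]>160)&(B[:,2]<172)&(B[:,0]>-135)&(B[:,0]<-110)]
print('box y',np.percentile(q[:,1],[.5,99.5]))
q=B[(B[:,2]>166)&(B[:,2]<174)&(B[:,0]>-135)&(abs(B[:,1]+150)<12)]
print('box front',np.percentile(q[:,0],[.5,1,2]))
print(delta(b2w([-160,-91,290]),base()))
E
```

```text
bar y [-116.91564673  -67.00244788] x [-156.15293178 -148.88016891]
lip y [-105.19152647  -79.3335349 ] x [-161.74242894 -153.07552772] 200.06311379619868
foot y [-111.8702745   -72.72909259] x [-172.20668181 -145.23460394] 186.26751750467795
box y [-172.83120255  168.48426182]
box front [-126.66453839 -126.45339066 -125.77356607]
([-31.0, -0.7, 39.8], [0.0, -0.0005, -0.0001])
```

Call:
drive_tool --translation '[[-10, -1, 0], [-20, -2, 0], [-31, -2, 0], [-31, -2, 20], [-31, -2, 40], [-31, -2, 50], [-31, -2, 55], [-31, -2, 60]]' --rotation '[[0, 0, 0], [0, 0, 0], [0, 0, 0], [0, 0, 0], [0, 0, 0], [0, 0, 0], [0, 0, 0], [0, 0, 0]]' --jaw '[1, 1, 1, 1, 1, 1, 1, 1]'

```text
time: 7.25
tcp_pos: [0.5202, -0.0519, 0.2706]
ee_rot: [-0.016, 1.0, -0.0, 0.0]
wrist_force: [-1.0, 0.1, 0.8]
opening: -0.0001
grip_force: 0.0
```

Call:
drive_tool --translation '[[0, 0, 7], [0, 0, 14], [0, 0, 21], [0, 0, 28], [0, 0, 35], [0, 0, 42], [0, 0, 49], [0, 0, 55]]' --rotation '[[0, 0, 0], [0, 0, 0], [0, 0, 0], [0, 0, 0], [0, 0, 0], [0, 0, 0], [0, 0, 0], [0, 0, 0]]' --jaw '[1, 1, 1, 1, 1, 1, 1, 1]'

```text
time: 8.25
tcp_pos: [0.5201, -0.0519, 0.2149]
ee_rot: [-0.016, 1.0, -0.0, -0.0]
wrist_force: [-0.2, -1.0, -0.2]
opening: -0.0
grip_force: 0.1
```

Call:
drive_tool --translation '[[0, 0, 0], [0, 0, 0], [0, 0, -30], [20, 0, -80], [30, 0, -117], [30, 0, -117], [30, 0, -117], [30, 0, -117]]' --rotation '[[0, 0, 0], [0, 0, 0], [0, 0, 0], [0, 0, 0], [0, 0, 0], [0, 0, 0], [0, 0, 0], [0, 0, 0]]' --jaw '[1, 1, 1, 1, -1, -1, -1, -1]'

```text
time: 9.25
tcp_pos: [0.4902, -0.0528, 0.3311]
ee_rot: [-0.016, 1.0, 0.0, -0.001]
wrist_force: [0.7, -0.2, -0.4]
opening: 0.0724
grip_force: 0.0
```

```bash
python3 look.py e2
```

```text
[-189.6  -91.8  331.1] [ 0.7 -0.2 -0.4]
wrist dooredge 915 [-171.4 -144.4]
wrist -176 23 [162.  184.4 186.9] 5 [162.  166.2 185.1]
wrist -172 189 [161.  184.9 213. ] 84 [160.9 169.5 212.3]
wrist -168 139 [185.  212.9 215.5] 86 [169.3 212.  215.3]
wrist -164 102 [185.1 186.7 214.9] 72 [169.5 212.8 215.7]
wrist -160 11 [200.  200.5 201.4] 68 [169.4 212.7 215.3]
wrist -156 60 [199.  200.2 201.4] 47 [169.3 214.5 215.8]
wrist -152 0  49 [186.4 214.6 216.3]
wrist -148 34 [184.8 186.1 187.3] 48 [185.8 214.7 216.8]
wrist -144 0  40 [213.2 215.3 217.5]
wrist -140 0  42 [213.  215.8 217.7]
wrist -136 0  38 [213.5 215.8 217. ]
wrist -132 0  39 [213.8 216.4 218. ]
wrist -128 96 [160.8 167.4 171. ] 57 [160.9 215.4 218.3]
wrist -124 55 [169.1 170.2 171.6] 50 [169.8 216.  217.9]
wrist -120 52 [168.9 170.3 171.3] 47 [169.4 216.7 218.4]
wrist -116 49 [169.1 170.4 171.6] 41 [169.8 216.6 218.5]
wrist -112 50 [169.2 170.4 171.6] 50 [169.2 216.9 218.8]
wrist -108 53 [168.9 170.3 171.6] 43 [169.2 217.2 219.1]
wrist -104 50 [169.  170.4 171.6] 47 [169.5 217.7 219.1]
wrist -100 73 [169.6 172.2 175.6] 51 [169.7 217.8 219.5]
wrist -96 48 [173.3 174.3 175.6] 52 [170.7 217.9 219.7]
wrist -92 54 [172.9 174.2 175.9] 44 [170.  218.6 220. ]
wrist -88 109 [173.3 181.8 208.2] 49 [170.2 218.1 220.8]
wrist -84 54 [173.4 174.7 208.9] 50 [169.8 218.9 220.9]
wrist -80 59 [173.2 174.7 210.3] 43 [170.7 219.  221. ]
wrist -76 134 [173.3 202.3 222.5] 55 [171.  219.3 221.3]
wrist -72 120 [173.5 204.7 236.3] 78 [172.3 220.2 224.1]
wrist -68 412 [174.1 237.6 252. ] 51 [173.4 222.6 224.3]
wrist -64 212 [173.6 251.4 257.6] 47 [173.5 222.8 224.8]
```

```bash
python3 - <<'E'
from h import *
d=np.load('e2wrist.npz');B=d['B'][d['ok']]
q=B[(B[:,2]>209)&(B[:,2]<222)&(B[:,0]<-160)&(B[:,0]>-180)&(abs(B[:,1]+92)<15)]
print('bar x',np.percentile(q[:,0],[2,50,98]),np.percentile(q[:,2],[50,95]))
q=B[(B[:,2]>209)&(B[:,2]<222)&(B[:,0]<-120)&(B[:,0]>-180)&(abs(B[:,1]+92)<35)]
print('y',np.percentile(q[:,1],[1,99]))
print(delta(b2w([-139,-92,265]),base(-.1)),delta(b2w([-139,-92,195]),base(-.1)))
E
```

```text
bar x [-168.76828927 -166.18676693 -162.19630207] [213.60389675 214.98264575]
y [-117.84301588  -66.58936944]
([-50.7, -0.3, 66.2], [0.0004, -0.1017, 0.0003]) ([-50.8, -0.3, 136.2], [0.0004, -0.1017, 0.0003])
```

Call:
drive_tool --translation '[[-25, 0, 0], [-51, 0, 30], [-51, 0, 66], [-51, 0, 90], [-51, 0, 115], [-51, 0, 130], [-51, 0, 136], [-51, 0, 136]]' --rotation '[[0, -0.1, 0], [0, -0.1, 0], [0, -0.1, 0], [0, -0.1, 0], [0, -0.1, 0], [0, -0.1, 0], [0, -0.1, 0], [0, -0.1, 0]]' --jaw '[-1, -1, -1, -1, -1, -1, -1, -1]'

```text
time: 10.3
tcp_pos: [0.5413, -0.0512, 0.1966]
ee_rot: [-0.016, 0.999, 0.001, 0.05]
wrist_force: [-0.1, -0.1, 0.5]
opening: 0.0854
grip_force: 0.0
```

Call:
drive_tool --translation '[[0, 0, 0], [0, 0, 0], [0, 0, 0], [0, 0, 0], [0, 0, 0], [0, 0, 0], [0, 0, 0], [0, 0, 0]]' --rotation '[[0, 0, 0], [0, 0, 0], [0, 0, 0], [0, 0, 0], [0, 0, 0], [0, 0, 0], [0, 0, 0], [0, 0, 0]]' --jaw '[-0.4, -0.2, -0.1, 0.0, 0.1, 0.3, 0.4, 0.5]' --grip_force 25

```text
time: 11.3
tcp_pos: [0.5412, -0.0511, 0.1964]
ee_rot: [-0.016, 0.999, 0.001, 0.05]
wrist_force: [2.5, 6.1, 2.0]
opening: 0.0507
grip_force: 26.2
```

```bash
python3 look.py e3 | grep -v side| head -60;  python3 - <<'E'
from h import *
s=get_state(); print(s['wrist_force'],s['ft_torque'],s['opening'])
E
```

```text
[-138.5  -91.7  196.4] [2.5 6.1 2. ]
wrist dooredge 3028 [-171.7 -144.5]
wrist -176 275 [160.9 176.1 186.5] 80 [160.5 165.4 185.8]
wrist -172 666 [164.  186.3 291.3] 361 [162.7 185.7 291.4]
wrist -168 723 [185.4 212.1 290.4] 1800 [170.2 281.5 290.4]
wrist -164 353 [185.3 186.7 213.3] 2069 [170.4 269.8 282.6]
wrist -160 3276 [187.1 278.6 284.7] 378 [169.5 213.6 284.5]
wrist -156 342 [199.1 201.3 270.7] 397 [169.5 213.7 251.2]
wrist -152 0  360 [170.8 214.7 239.7]
wrist -148 0  323 [185.9 214.8 238.8]
wrist -144 0  283 [211.8 215.1 237.6]
wrist -140 0  255 [212.2 215.3 237.8]
wrist -136 0  238 [212.3 215.4 237.5]
wrist -132 17 [161.1 163.6 167.3] 176 [210.5 215.5 232.8]
wrist -128 336 [160.3 167.7 170.7] 322 [160.7 169.9 216.7]
wrist -124 156 [169.1 170.2 171.6] 213 [169.3 215.3 217.1]
wrist -120 136 [169.3 170.2 171.4] 198 [169.4 215.4 217.2]
wrist -116 138 [169.1 170.4 171.3] 199 [169.4 215.6 217.6]
wrist -112 136 [169.4 170.3 171.2] 196 [169.5 216.2 218.1]
wrist -108 128 [169.1 170.3 171.3] 195 [169.4 216.1 218.3]
wrist -104 137 [169.2 170.2 171.3] 183 [169.4 216.6 218.4]
wrist -100 238 [169.5 173.  175. ] 90 [169.3 170.9 215.4]
wrist -96 126 [173.1 174.2 175.4] 62 [169.5 170.6 176.8]
wrist -92 132 [173.3 174.3 175.2] 60 [169.5 170.5 176.6]
wrist -88 381 [173.6 186.9 206.3] 55 [169.7 170.7 174.7]
wrist -84 113 [173.4 174.5 201.3] 59 [169.2 170.5 174.7]
wrist -80 104 [173.4 174.5 199.6] 56 [169.3 170.7 174.6]
wrist -76 103 [173.5 174.5 198.3] 62 [169.6 170.7 175. ]
wrist -72 95 [173.6 174.5 185.5] 54 [169.3 170.6 175. ]
wrist -68 85 [173.6 174.4 187.5] 52 [169.6 170.7 174.8]
wrist -64 81 [173.3 174.4 179.4] 53 [169.5 170.5 174.9]
[2.1021449  5.01080599 0.3484671 ] [ 0.79912286 -0.34119729  0.11529857] 0.05086078340048453
```

View pics/e3wrist.png

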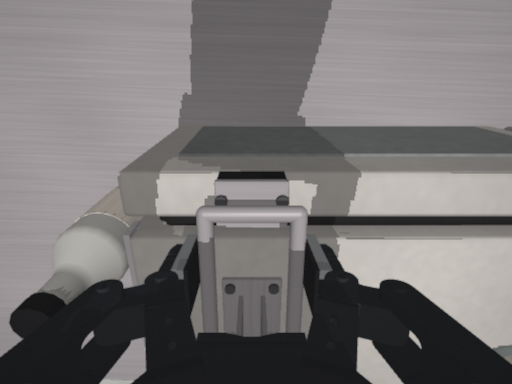

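The wrist view shows both legs between the pads (legs at columns 208 and 296, pads around rows 240-290). The cross bar is at row 213, in front of the hook.

Call:
drive_tool --translation '[[1.2, 0.5, 0], [2.5, 0.5, -0.2], [2.5, 0.5, -0.2], [2.3, 0.5, 2], [2.1, 0.5, 4.1], [2, 0.5, 6.4], [1.9, 0.5, 8.6], [1.9, 0.5, 8.6]]' --rotation '[[0, 0, 0], [0, 0, 0], [0, 0, 0], [0, -0.034, 0], [0, -0.068, 0], [0, -0.1, 0], [0, -0.133, 0], [0, -0.133, 0]]' --jaw '[0.5, 0.5, 0.5, 0.5, 0.5, 0.5, 0.5, 0.5]'

```text
time: 12.35
tcp_pos: [0.5399, -0.0509, 0.1876]
ee_rot: [-0.016, 0.993, 0.002, 0.117]
wrist_force: [4.3, -0.6, 1.6]
opening: 0.051
grip_force: 26.2
```

```bash
cat > bar.py <<'E'
from h import *
s=get_state(); print(w2b(s['tcp_pos']).round(1),s['wrist_force'].round(1),s['ft_torque'].round(2),s['opening'],s['time'])
f=[]
for i in range(3):
    c=cam('wrist');B=w2b(world(c))
    f.append(B)
B=np.median(f,0)
E=B.reshape(-1,3)
k=E[(abs(E[:,1]+92)<15)]
lo=k[(k[:,2]>172)&(k[:,2]<230)&(k[:,0]<-145)&(k[:,0]>-185)]
# row profile at center columns
u=int(np.median(np.where((abs(B[...,1]+92)<3)&(abs(B[...,0]+168)<6)&(B[...,2]<230))[1]))
col=np.median(B[:,u-6:u+7],1)
for r in range(0,384,3):
    p=col[r]
    if -182<p[0]<-145 and 165<p[2]<230: print(r,p.round(1))
save(c,'bar%d.png'%int(s['time']*100))
E
python3 bar.py
```

```text
[-139.7  -91.5  187.6] [ 4.3 -0.6  1.6] [ 0.04 -0.7  -0.07] 0.05102992895678297 12.35
177 [-172.   -92.2  167.5]
180 [-172.   -92.2  170.9]
183 [-172.   -92.2  174.4]
186 [-172.   -92.2  177.5]
189 [-172.   -92.2  180.8]
192 [-172.5  -92.2  184.6]
195 [-171.8  -92.2  186.3]
198 [-169.9  -92.2  186.1]
201 [-168.4  -92.2  186.4]
204 [-166.7  -92.2  186.4]
207 [-171.3  -92.1  196.4]
210 [-171.   -92.1  198.3]
213 [-170.   -92.1  199.3]
216 [-168.9  -92.1  200.2]
219 [-167.4  -92.1  200.3]
222 [-165.3  -92.1  199.8]
225 [-161.9  -92.2  197.5]
228 [-161.7  -92.1  199.5]
231 [-160.4  -92.2  200.2]
234 [-158.7  -92.2  200.2]
237 [-156.9  -92.2  200.1]
240 [-155.3  -92.2  200.4]
243 [-153.4  -92.2  200.4]
```

Call:
drive_tool --translation '[[0.7, 0, 0], [0.8, 0, 0.6], [0.8, 0, 1.2], [0.9, 0, 1.7], [1, 0, 2.2], [1, 0, 2.7], [1.05, 0, 3.1], [1.05, 0, 3.1]]' --rotation '[[0, 0, 0], [0, -0.01, 0], [0, -0.02, 0], [0, -0.03, 0], [0, -0.04, 0], [0, -0.05, 0], [0, -0.06, 0], [0, -0.06, 0]]' --jaw '[0.5, 0.5, 0.5, 0.5, 0.5, 0.5, 0.5, 0.5]'

```text
time: 13.5
tcp_pos: [0.5399, -0.0509, 0.1844]
ee_rot: [-0.016, 0.989, 0.002, 0.146]
wrist_force: [4.6, 0.5, -0.2]
opening: 0.0508
grip_force: 26.2
```

```bash
python3 bar.py
```

```text
[-139.8  -91.5  184.4] [ 4.6  0.5 -0.2] [-0.05 -0.76 -0.15] 0.050848014469873234 13.5
180 [-171.9  -92.2  167.4]
183 [-172.   -92.2  170.5]
186 [-172.1  -92.2  173.5]
189 [-172.   -92.2  176.2]
192 [-172.   -92.2  179. ]
195 [-172.6  -92.1  182.5]
198 [-172.5  -92.1  184.9]
201 [-171.5  -92.1  185.9]
204 [-170.   -92.1  186.4]
207 [-171.9  -92.1  191.3]
210 [-171.6  -92.1  193.2]
213 [-171.   -92.1  194.6]
216 [-169.8  -92.1  195.3]
219 [-168.3  -92.1  195.6]
222 [-166.3  -92.1  195.3]
225 [-156.9  -92.2  186.2]
228 [-157.1  -92.2  188.7]
231 [-157.   -92.2  190.8]
234 [-162.   -92.1  198.6]
237 [-160.9  -92.1  199.5]
240 [-159.7  -92.1  200.1]
243 [-157.9  -92.1  200.2]
246 [-156.   -92.1  200.2]
249 [-154.3  -92.1  200.4]
```

Call:
drive_tool --translation '[[0.05, 0, 0.15], [0.1, 0, 0.3], [0.15, 0, 0.45], [0.2, 0, 0.6], [0.22, 0, 0.7], [0.22, 0, 0.75], [0.22, 0, 0.75], [0.22, 0, 0.75]]' --rotation '[[0, -0.003, 0], [0, -0.006, 0], [0, -0.008, 0], [0, -0.011, 0], [0, -0.013, 0], [0, -0.014, 0], [0, -0.014, 0], [0, -0.014, 0]]' --jaw '[0.5, 0.5, 0.5, 0.5, 0.5, 0.5, 0.5, 0.5]'

```text
time: 14.65
tcp_pos: [0.54, -0.0509, 0.1837]
ee_rot: [-0.016, 0.988, 0.002, 0.153]
wrist_force: [5.3, -1.3, -0.2]
opening: 0.0508
grip_force: 26.2
```

```bash
python3 bar.py
```

```text
[-139.7  -91.5  183.7] [ 5.3 -1.3 -0.2] [-0.11 -0.73 -0.14] 0.05080420984816514 14.65
180 [-172.   -92.2  166.7]
183 [-171.9  -92.2  169.6]
186 [-171.9  -92.2  172.4]
189 [-172.1  -92.2  175.5]
192 [-171.9  -92.2  177.9]
195 [-172.1  -92.1  180.7]
198 [-172.4  -92.1  183.7]
201 [-172.2  -92.1  185.8]
204 [-170.8  -92.1  186.2]
207 [-172.2  -92.1  190.4]
210 [-171.6  -92.1  191.9]
213 [-171.1  -92.1  193.5]
216 [-169.9  -92.1  194.1]
219 [-168.5  -92.1  194.6]
222 [-166.7  -92.1  194.5]
225 [-157.8  -92.2  186.2]
228 [-157.   -92.2  187.6]
231 [-157.1  -92.2  189.9]
234 [-161.9  -92.1  197.3]
237 [-161.7  -92.1  199.1]
240 [-160.7  -92.1  200. ]
243 [-159.   -92.1  200.1]
246 [-157.3  -92.1  200.4]
249 [-155.4  -92.1  200.4]
252 [-153.4  -92.1  200.3]
```

Call:
drive_tool --translation '[[0.02, 0, 0.1], [0.05, 0, 0.2], [0.1, 0, 0.3], [0.1, 0, 0.35], [0.1, 0, 0.35], [0.1, 0, 0.35], [0.1, 0, 0.35], [0.1, 0, 0.35]]' --rotation '[[0, -0.002, 0], [0, -0.004, 0], [0, -0.005, 0], [0, -0.006, 0], [0, -0.006, 0], [0, -0.006, 0], [0, -0.006, 0], [0, -0.006, 0]]' --jaw '[0.5, 0.5, 0.5, 0.5, 0.5, 0.5, 0.5, 0.5]'

```text
time: 15.8
tcp_pos: [0.54, -0.0509, 0.1834]
ee_rot: [-0.016, 0.988, 0.002, 0.156]
wrist_force: [6.0, -1.3, 0.7]
opening: 0.0505
grip_force: 26.2
```

```bash
python3 bar.py | sed -n '1p;/ 19[0-9]\./p'
```

```text
[-139.7  -91.5  183.4] [ 6.  -1.3  0.7] [-0.14 -0.69 -0.22] 0.05054509945166567 15.8
210 [-171.7  -92.1  191.6]
213 [-171.1  -92.1  193. ]
216 [-170.   -92.1  193.8]
219 [-168.7  -92.1  194.4]
222 [-166.7  -92.1  194.1]
234 [-157.2  -92.1  191.8]
237 [-161.8  -92.1  198.8]
240 [-161.   -92.1  199.9]
```

Call:
drive_tool --translation '[[-1, 0, 0.34], [-2, 0, 0.68], [-3, 0, 1.02], [-4, 0, 1.36], [-5, 0, 1.7], [-6, 0, 2.04], [-6.6, 0, 2.25], [-6.6, 0, 2.25]]' --rotation '[[0, 0, 0], [0, 0.002, 0], [0, 0.003, 0], [0, 0.004, 0], [0, 0.005, 0], [0, 0.006, 0], [0, 0.007, 0], [0, 0.007, 0]]' --jaw '[0.5, 0.5, 0.5, 0.5, 0.5, 0.5, 0.5, 0.5]'

```text
time: 16.95
tcp_pos: [0.5462, -0.0507, 0.183]
ee_rot: [-0.016, 0.988, 0.002, 0.152]
wrist_force: [-8.1, -2.0, 5.8]
opening: 0.0507
grip_force: 26.9
```

```bash
python3 bar.py
```

```text
[-133.5  -91.5  183. ] [-8.1 -2.   5.8] [-0.15  1.   -0.18] 0.05070968987682806 16.95
171 [-171.3  -92.2  166.2]
174 [-171.   -92.2  168.8]
177 [-171.2  -92.1  172. ]
180 [-171.   -92.1  174.5]
183 [-171.2  -92.1  177.7]
186 [-171.3  -92.1  180.4]
189 [-171.8  -92.1  183.8]
192 [-171.4  -92.1  185.7]
195 [-170.1  -92.1  186.3]
198 [-168.4  -92.1  186.2]
201 [-166.6  -92.1  186.1]
204 [-164.9  -92.1  186.2]
207 [-166.1  -92.1  190.1]
210 [-165.7  -92.1  191.9]
213 [-164.9  -92.1  192.9]
216 [-163.8  -92.1  193.8]
219 [-162.3  -92.1  194.1]
222 [-160.4  -92.1  193.9]
225 [-156.2  -92.1  191.1]
228 [-161.1  -92.1  198.8]
231 [-160.2  -92.1  199.8]
234 [-158.9  -92.1  200.3]
237 [-157.1  -92.1  200.3]
240 [-155.3  -92.1  200.4]
243 [-153.5  -92.1  200.4]
```

Call:
drive_tool --translation '[[-0.4, 0, 0.05], [-0.8, 0, 0.15], [-1.2, 0, 0.25], [-1.6, 0, 0.35], [-2, 0, 0.5], [-2, 0, 0.5], [-2, 0, 0.5], [-2, 0, 0.5]]' --rotation '[[0, 0, 0], [0, 0, 0], [0, 0, 0], [0, 0, 0], [0, 0, 0], [0, 0, 0], [0, 0, 0], [0, 0, 0]]' --jaw '[0.5, 0.5, 0.5, 0.5, 0.5, 0.5, 0.5, 0.5]'

```text
time: 18.1
tcp_pos: [0.548, -0.0506, 0.1828]
ee_rot: [-0.016, 0.988, 0.002, 0.151]
wrist_force: [-7.3, -1.3, 4.4]
opening: 0.0509
grip_force: 26.8
```

```bash
python3 bar.py|sed -n '1p;/ 1[89][0-9]\./p;/200/p'
```

```text
[-131.7  -91.5  182.8] [-7.3 -1.3  4.4] [-0.2   1.17 -0.19] 0.050889491350045106 18.1
[-131.7  -91.5  182.8] [-7.3 -1.3  4.4] [-0.2   1.17 -0.19] 0.050889491350045106 18.1
183 [-171.3  -92.1  180.6]
186 [-171.7  -92.1  183.7]
189 [-171.3  -92.1  185.7]
192 [-170.1  -92.1  186.4]
195 [-168.4  -92.1  186.4]
198 [-166.6  -92.1  186.2]
201 [-164.8  -92.1  186.1]
204 [-163.3  -92.1  186.3]
207 [-164.3  -92.1  190.1]
210 [-163.8  -92.1  191.7]
213 [-163.2  -92.1  193. ]
216 [-162.2  -92.1  193.9]
219 [-160.4  -92.1  193.9]
222 [-158.5  -92.1  193.8]
225 [-161.1  -92.1  198.8]
228 [-160.2  -92.1  199.8]
231 [-159.   -92.1  200.4]
234 [-157.3  -92.1  200.4]
237 [-155.1  -92.1  200. ]
240 [-153.6  -92.1  200.4]
```

Call:
drive_tool --translation '[[0, 0, 0], [0, 0, 0], [0, 0, 0], [0, 0, -15], [0, 0, -40], [0, 0, -75], [0, 0, -110], [0, 0, -110]]' --rotation '[[0, 0, 0], [0, 0, 0], [0, 0, 0], [0, 0, 0], [0, 0, 0], [0, 0, 0], [0, -0.15, 0], [0, -0.3, 0]]' --jaw '[0, -0.5, -0.7, -0.7, -0.7, -0.7, -0.5, 0]'

```text
time: 19.25
tcp_pos: [0.5159, -0.0515, 0.2931]
ee_rot: [-0.016, 0.953, 0.004, 0.303]
wrist_force: [0.4, 0.1, -0.5]
opening: 0.0473
grip_force: 0.0
```

```bash
python3 look.py f1 | cut -c1-70 ; python3 - <<'E'
from h import *
print(delta(b2w([-86,-92,269]),base(-.6)))
d=np.load('f1wrist.npz');B=d['B'][d['ok']]
q=B[(B[:,2]>235)&(B[:,2]<300)&(B[:,0]>-110)&(B[:,0]<-30)&(abs(B[:,1]+92)<10)]
for z in range(235,300,6):
    p=q[abs(q[:,2]-z)<3]; print(z,len(p),np.percentile(p[:,0],[5,95]).round(1) if len(p)>3 else '')
E
```

```text
[-163.8  -91.4  293.1] [ 0.4  0.1 -0.5]
wrist dooredge 1552 [-171.3 -144. ]
wrist -176 39 [160.6 174.1 186.9] 60 [162.1 299.9 309.6]
wrist -172 533 [160.6 176.4 187.1] 256 [160.8 169.6 307.4]
wrist -168 150 [185.5 186.7 193.7] 121 [169.4 186.5 308.7]
wrist -164 303 [186.  194.  200.8] 182 [169.8 193.1 308.4]
wrist -160 137 [193.6 200.2 201.3] 91 [169.7 194.3 303.3]
wrist -156 93 [199.4 200.4 201.3] 93 [169.3 194.4 197.2]
wrist -152 8 [199.7 200.  200.1] 93 [170.  196.2 198.5]
wrist -148 0  64 [185.4 197.8 199.8]
wrist -144 0  55 [195.3 199.1 200.8]
wrist -140 0  57 [197.8 200.  201.7]
wrist -136 0  51 [199.3 201.4 202.9]
wrist -132 0  47 [199.9 202.5 203.9]
wrist -128 2  68 [167.9 203.1 205.2]
wrist -124 58 [169.7 170.5 171.8] 63 [169.7 204.  206. ]
wrist -120 62 [169.7 170.5 171.4] 57 [170.  205.3 207.3]
wrist -116 58 [169.8 170.6 171.5] 52 [170.  206.  207.7]
wrist -112 57 [169.5 170.5 171.8] 55 [170.4 207.3 209.7]
wrist -108 58 [169.5 170.6 171.8] 55 [170.1 208.2 210. ]
wrist -104 58 [169.8 170.7 171.4] 56 [170.2 209.4 210.9]
wrist -100 112 [169.9 173.5 175.4] 61 [169.9 210.  212.3]
wrist -96 50 [173.7 174.6 176.1] 48 [170.  211.6 213.2]
wrist -92 52 [173.9 174.7 176. ] 47 [171.1 212.9 215. ]
wrist -88 163 [173.8 187.8 208.5] 49 [170.9 214.  216. ]
wrist -84 49 [173.9 174.7 209.1] 50 [171.7 215.  216.9]
wrist -80 70 [173.7 175.1 209.1] 44 [170.9 216.3 217.7]
wrist -76 142 [174.2 202.7 219. ] 44 [170.4 216.8 218.5]
wrist -72 70 [174.1 204.2 230.9] 70 [170.6 218.9 222.4]
wrist -68 281 [174.3 219.8 239.5] 80 [170.9 220.4 223.8]
wrist -64 323 [174.3 242.  250.3] 44 [171.2 223.  224.5]
([-52.1, -0.8, 62.9], [-0.0007, 0.0198, 0.0007])
235 81 [-65.4 -63.4]
241 152 [-64.3 -61.2]
247 154 [-62.3 -59.3]
253 152 [-60.3 -57.4]
259 158 [-58.3 -55.4]
265 161 [-56.5 -53.4]
271 167 [-54.3 -51.5]
277 171 [-52.4 -49.4]
283 188 [-50.5 -46.4]
289 35 [-47.9 -44.5]
295 0
```

View pics/f1wrist.png

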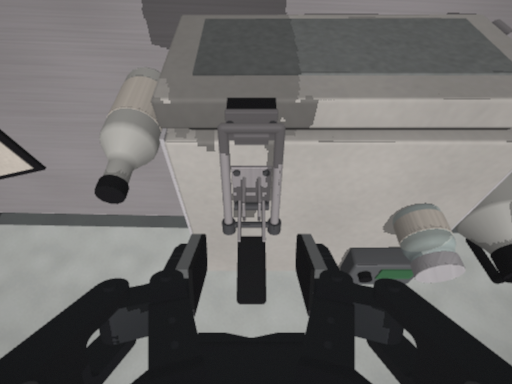

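The wrist view shows the bar seated under the hook (bar at row 128, hook at (250,125)), with the legs at columns 226 and 276. The black handle is at (252,270) and clear of the fingers.

```bash
cat > path.py <<'E'
from h import *
import sys
# argv: thetas ; prints tool-frame deltas from current tcp, orientation kept
s=get_state();q=R.from_quat(s['ee_rot']);p=s['tcp_pos']*1000
T=.62
print(w2b(s['tcp_pos']).round(1),s['wrist_force'].round(1))
for t in map(float,sys.argv[1:]):
    u=np.array([np.cos(t),0,np.sin(t)]);n=np.array([-np.sin(t),0,np.cos(t)])
    c=np.array([-71,-92,200])+65*u+(4.5+11*abs(np.sin(t-T)))*n
    print(t,q.inv().apply(b2w(c)-p).round(1).tolist())
E
python3 path.py 1.25 1.1 .95; python3 - <<'E'
from h import *
print(delta(b2w([-85,-92,273]),base(-.62)))
E
```

```text
[-164.9  -91.2  289.9] [ 2.4 -1.1  0.7]
1.25 [-70.3, -0.8, 80.6]
1.1 [-77.4, -0.8, 89.2]
0.95 [-83.1, -0.8, 99.0]
([-55.2, -0.8, 60.2], [-0.0007, -0.0002, 0.0007])
```

Call:
drive_tool --translation '[[-25, -1, 30], [-55, -1, 60], [-63, -1, 71], [-68, -1, 78], [-72, -1, 83], [-75, -1, 86], [-78, -1, 90], [-78, -1, 90]]' --rotation '[[0, 0, 0], [0, 0, 0], [0, 0, 0], [0, 0, 0], [0, 0, 0], [0, 0, 0], [0, 0, 0], [0, 0, 0]]' --jaw '[1, 1, 1, 1, 1, 1, 1, 1]'

```text
time: 20.3
tcp_pos: [0.6311, -0.0488, 0.2587]
ee_rot: [-0.015, 0.954, 0.005, 0.298]
wrist_force: [-1.9, -0.3, -1.3]
opening: 0.0003
grip_force: 0.7
```

```bash
python3 path.py 1.1 1.0 .9 .8 .7 .6 .5 .4; python3 look.py g1 x| grep -E "scene.*-(92|80|68|76|72|64)"; python3 - <<'E'
from h import *
for n in('scene','side'):
    d=np.load('g1%s.npz'%n);B=d['B'];dk=(d['im'].reshape(-1,3).max(1)<60)
    q=B[d['ok']&dk&(B[:,2]>225)&(B[:,2]<320)&(B[:,0]>-80)&(B[:,0]<40)&(abs(B[:,1]+92)<12)]
    print(n,len(q),q[::max(1,len(q)//12)].round(0).tolist())
E
```

```text
[-48.6 -92.3 258.7] [-1.9 -0.3 -1.3]
1.1 [-0.8, 0.3, -3.7]
1.0 [-4.9, 0.3, 2.7]
0.9 [-8.2, 0.3, 9.5]
0.8 [-10.7, 0.3, 16.7]
0.7 [-12.3, 0.3, 24.1]
0.6 [-13.2, 0.3, 31.2]
0.5 [-13.4, 0.3, 36.6]
0.4 [-13.2, 0.3, 42.1]
scene -92 7 [171.2 174.7 177.4] 8 [170.2 190.6 213.5]
scene -80 9 [173.4 176.5 189.6] 9 [170.5 211.2 306.6]
scene -76 4 [173.8 177.7 183.8] 15 [167.2 211.1 308.2]
scene -72 4 [175.5 176.1 301.8] 9 [168.2 176.8 307.7]
scene -68 5 [305.7 306.9 309. ] 3 
scene -64 6 [301.  303.5 304.7] 1 
scene 85 [[-28.0, -84.0, 280.0], [-30.0, -89.0, 282.0], [-37.0, -83.0, 269.0], [-28.0, -94.0, 278.0], [-32.0, -95.0, 279.0], [-35.0, -90.0, 270.0], [-68.0, -90.0, 310.0], [-33.0, -97.0, 275.0], [-36.0, -95.0, 271.0], [-37.0, -96.0, 267.0], [-37.0, -100.0, 268.0], [-37.0, -104.0, 266.0], [-41.0, -103.0, 260.0]]
side 49 [[-33.0, -84.0, 278.0], [-32.0, -90.0, 279.0], [-35.0, -93.0, 280.0], [-35.0, -91.0, 275.0], [-37.0, -86.0, 267.0], [-35.0, -97.0, 277.0], [-39.0, -88.0, 268.0], [-35.0, -98.0, 274.0], [-37.0, -94.0, 268.0], [-43.0, -97.0, 272.0], [-39.0, -97.0, 265.0], [-39.0, -100.0, 264.0], [-55.0, -101.0, 236.0]]
```

Call:
drive_tool --translation '[[-3, 0, 0], [-5, 0, 3], [-7, 0, 6], [-8.5, 0, 9.5], [-9.5, 0, 13], [-10.5, 0, 16.5], [-11.5, 0, 20], [-11.5, 0, 20]]' --rotation '[[0, 0, 0], [0, 0, 0], [0, 0, 0], [0, 0, 0], [0, 0, 0], [0, 0, 0], [0, 0, 0], [0, 0, 0]]' --jaw '[1, 1, 1, 1, 1, 1, 1, 1]'

```text
time: 21.45
tcp_pos: [0.652, -0.0481, 0.2488]
ee_rot: [-0.015, 0.954, 0.005, 0.298]
wrist_force: [-3.3, -0.8, 0.9]
opening: -0.0001
grip_force: 1.3
```

```bash
python3 path.py .7 .6 .5 .4 .3 .2 .1 .05; python3 bar.py | head -40; python3 - <<'E'
from h import *
c=cam('wrist');B=w2b(world(c)).reshape(-1,3)
q=B[(abs(B[:,1]+92)<10)&(B[:,0]>-172)&(B[:,0]<-145)&(B[:,2]>180)&(B[:,2]<240)]
print(len(q)); 
c=cam('scene');save(c,'g2.png');B=w2b(world(c)).reshape(-1,3)
for x0 in range(-172,-80,6):
    r=B[(abs(abs(B[:,1]+91)-22)<5)&(B[:,0]>=x0)&(B[:,0]<x0+6)&(B[:,2]>175)&(B[:,2]<245)]
    print(x0,len(r),np.median(r[:,2]).round(1) if len(r) else '')
E
```

```text
[-27.7 -92.3 248.8] [-3.3 -0.8  0.9]
0.7 [-0.8, 0.3, 4.0]
0.6 [-1.6, 0.3, 11.1]
0.5 [-1.8, 0.3, 16.6]
0.4 [-1.6, 0.3, 22.0]
0.3 [-1.0, 0.3, 27.5]
0.2 [0.2, 0.3, 32.9]
0.1 [1.7, 0.3, 38.3]
0.05 [2.7, 0.3, 40.9]
[-27.7 -92.3 248.8] [-3.3 -0.8  0.9] [0.   0.69 0.01] -6.17039874788779e-05 21.45
0
-172 0 
-166 9 185.6
-160 14 189.5
-154 12 194.0
-148 11 195.1
-142 10 196.2
-136 10 198.0
-130 8 198.5
-124 7 200.1
-118 11 201.8
-112 10 203.4
-106 9 203.2
-100 10 203.7
-94 9 206.4
-88 12 206.6
-82 9 208.6
  return _methods._mean(a, axis=axis, dtype=dtype,
  ret = ret.dtype.type(ret / rcount)
Traceback (most recent call last):
  File "bar.py", line 12, in <module>
    u=int(np.median(np.where((abs(B[...,1]+92)<3)&(abs(B[...,0]+168)<6)&(B[...,2]<230))[1]))
ValueError: cannot convert float NaN to integer
```

Call:
drive_tool --translation '[[-0.8, 0, 4], [-1.3, 0, 8], [-1.6, 0, 11], [-1.7, 0, 14], [-1.7, 0, 17], [-1.7, 0, 19.5], [-1.6, 0, 22], [-1.6, 0, 22]]' --rotation '[[0, 0, 0], [0, 0, 0], [0, 0, 0], [0, 0, 0], [0, 0, 0], [0, 0, 0], [0, 0, 0], [0, 0, 0]]' --jaw '[1, 1, 1, 1, 1, 1, 1, 1]'

```text
time: 22.7
tcp_pos: [0.6659, -0.0477, 0.2314]
ee_rot: [-0.015, 0.954, 0.005, 0.298]
wrist_force: [-0.7, -0.1, 0.6]
opening: -0.0
grip_force: 0.1
```

```bash
python3 path.py .4 .3 .2 .1 .05 0 -.05
```

```text
[-13.8 -92.3 231.4] [-0.7 -0.1  0.6]
0.4 [-0.1, 0.3, -0.2]
0.3 [0.5, 0.3, 5.2]
0.2 [1.6, 0.3, 10.6]
0.1 [3.2, 0.3, 16.0]
0.05 [4.2, 0.3, 18.7]
0.0 [5.3, 0.3, 21.3]
-0.05 [6.5, 0.3, 23.9]
```

```bash
python3 - <<'E'
from h import *
c=cam('scene');save(c,'g3.png');B=w2b(world(c)).reshape(-1,3)
for x0 in range(-178,-60,6):
    r=B[(abs(abs(B[:,1]+91)-22)<5)&(B[:,0]>=x0)&(B[:,0]<x0+6)&(B[:,2]>173)&(B[:,2]<245)]
    q=B[(abs(B[:,1]+91)<12)&(B[:,0]>=x0)&(B[:,0]<x0+6)&(B[:,2]>173)&(B[:,2]<245)]
    print(x0,len(r),np.median(r[:,2]).round(1) if len(r) else '',len(q),np.median(q[:,2]).round(1) if len(q) else '')
d=c['image'][170:300,200:360];e=cam('side')['image'][150:280,180:340]
cv2.imwrite('pics/g3c.png',cv2.resize(np.vstack([d,e]),(738,600),interpolation=cv2.INTER_CUBIC)[:,:,::-1]) if 0 else cv2.imwrite('pics/g3c.png',cv2.resize(np.hstack([d,e]),(800,325),interpolation=cv2.INTER_CUBIC)[:,:,::-1])
E
```

```text
-178 0  0 
-172 0  0 
-166 5 185.3 8 182.2
-160 10 186.0 5 187.1
-154 19 193.2 2 187.1
-148 10 194.5 0 
-142 10 194.4 0 
-136 10 195.9 0 
-130 10 196.5 0 
-124 9 200.6 0 
-118 8 199.7 0 
-112 6 201.1 0 
-106 7 199.9 0 
-100 10 202.8 0 
-94 10 202.2 0 
-88 8 203.7 0 
-82 14 203.3 0 
-76 13 205.1 3 174.2
-70 9 204.8 2 173.4
-64 12 206.6 0
```

View pics/g3c.png

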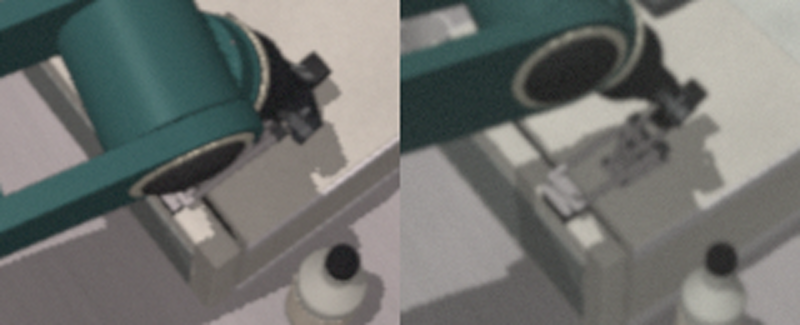

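The picture shows the loop still down on the keeper (side crop, ~(560,195)), the handle tipped well over under the fingers, and the bottle undisturbed.

Call:
drive_tool --translation '[[0.3, 0, 2.5], [0.6, 0, 5], [1.1, 0, 7.5], [1.6, 0, 10], [2, 0, 11.5], [2.4, 0, 13], [2.8, 0, 14.5], [2.8, 0, 14.5]]' --rotation '[[0, 0, 0], [0, 0, 0], [0, 0, 0], [0, 0, 0], [0, 0, 0], [0, 0, 0], [0, 0, 0], [0, 0, 0]]' --jaw '[1, 1, 1, 1, 1, 1, 1, 1]'

```text
time: 23.8
tcp_pos: [0.6717, -0.0475, 0.2178]
ee_rot: [-0.015, 0.954, 0.005, 0.298]
wrist_force: [0.7, -0.8, -0.3]
opening: 0.0003
grip_force: 0.0
```

```bash
python3 path.py .2 .1 .05 0 -.05; python3 - <<'E'
from h import *
for n in('scene','side'):
    c=cam(n);B=w2b(world(c)).reshape(-1,3);dk=c['image'].reshape(-1,3).max(1)<70
    for x0 in range(-60,30,8):
        q=B[dk&(abs(B[:,1]+92)<16)&(B[:,0]>=x0)&(B[:,0]<x0+8)&(B[:,2]>180)&(B[:,2]<290)]
        print(n,x0,len(q),np.percentile(q[:,2],[5,25,50,95]).round(0) if len(q) else '')
E
```

```text
[ -8.  -92.3 217.8] [ 0.7 -0.8 -0.3]
0.2 [-1.3, 0.3, -3.8]
0.1 [0.3, 0.3, 1.5]
0.05 [1.2, 0.3, 4.2]
0.0 [2.3, 0.3, 6.8]
-0.05 [3.5, 0.3, 9.4]
scene -60 1 [199. 199. 199. 199.]
scene -52 4 [197. 198. 200. 207.]
scene -44 2 [200. 216. 237. 275.]
scene -36 7 [268. 283. 285. 288.]
scene -28 8 [255. 262. 264. 267.]
scene -20 6 [241. 242. 245. 249.]
scene -12 6 [229. 231. 235. 238.]
scene -4 11 [201. 202. 223. 233.]
scene 4 17 [203. 203. 204. 208.]
scene 12 18 [202. 204. 205. 208.]
scene 20 0 
scene 28 0 
side -60 1 [203. 203. 203. 203.]
side -52 0 
side -44 17 [203. 204. 205. 285.]
side -36 32 [202. 204. 205. 270.]
side -28 16 [202. 203. 205. 220.]
side -20 3 [201. 203. 204. 241.]
side -12 0 
side -4 2 [203. 208. 214. 225.]
side 4 10 [203. 204. 205. 207.]
side 12 1 [207. 207. 207. 207.]
side 20 0 
side 28 0
```

Call:
drive_tool --translation '[[0, 0, -30], [0, 0, -70], [10, 0, -115], [40, 0, -150], [70, 0, -180], [85, 0, -195], [85, 0, -195], [85, 0, -195]]' --rotation '[[0, 0, 0], [0, 0, 0], [0, 0.1, 0], [0, 0.25, 0], [0, 0.4, 0], [0, 0.55, 0], [0, 0.61, 0], [0, 0.61, 0]]' --jaw '[1, 1, 1, 1, 1, 1, 1, 1]'

```text
time: 24.9
tcp_pos: [0.4914, -0.0533, 0.3295]
ee_rot: [-0.016, 1.0, 0.0, -0.002]
wrist_force: [0.1, 0.1, -0.3]
opening: 0.0004
grip_force: 0.0
```

```bash
python3 look.py k1 | cut -c1-70; python3 bar.py | tail -28
```

```text
[-188.4  -92.3  329.5] [ 0.1  0.1 -0.3]
wrist dooredge 906 [-164.2 -137.1]
wrist -176 0  0 
wrist -172 0  0 
wrist -168 155 [161.7 176.  187.3] 63 [160.2 167.9 186.6]
wrist -164 69 [184.9 186.3 187.9] 45 [169.1 170.4 186.8]
wrist -160 105 [185.  186.7 195.2] 57 [168.6 185.3 193.8]
wrist -156 112 [185.4 199.4 201.3] 64 [169.2 193.8 196.1]
wrist -152 70 [199.3 200.5 201.6] 54 [169.5 194.2 196.8]
wrist -148 20 [198.9 200.4 201.7] 37 [181.7 195.1 197.1]
wrist -144 13 [185.8 186.7 187.5] 41 [185.9 195.  196.6]
wrist -140 21 [184.8 185.9 187.3] 34 [185.8 195.8 197.2]
wrist -136 0  32 [193.7 196.  196.9]
wrist -132 0  38 [193.2 196.1 197.7]
wrist -128 64 [160.2 165.1 168.8] 30 [161.4 169.9 196.5]
wrist -124 0  9 [169.1 170.7 170.9]
wrist -120 0  5 [169.5 170.  171.3]
wrist -116 0  3 
wrist -112 0  0 
wrist -108 0  0 
wrist -104 0  0 
wrist -100 0  0 
wrist -96 0  0 
wrist -92 0  0 
wrist -88 0  0 
wrist -84 0  0 
wrist -80 0  0 
wrist -76 0  0 
wrist -72 0  0 
wrist -68 0  0 
wrist -64 0  0 
[-188.5  -92.3  329.6] [0.3 0.  0.1] [-0.04 -0.    0.  ] 2.73240278845291e-05 24.95
198 [-165.7  -92.5  168.4]
201 [-165.7  -92.5  178.9]
204 [-164.9  -92.5  186.2]
207 [-161.7  -92.5  186.5]
210 [-158.4  -92.5  186.3]
213 [-157.2  -92.5  192.2]
216 [-154.9  -92.5  194.8]
219 [-153.9  -92.5  200.5]
222 [-150.7  -92.5  200.3]
225 [-147.5  -92.5  200.4]
```

View pics/k1wrist.png

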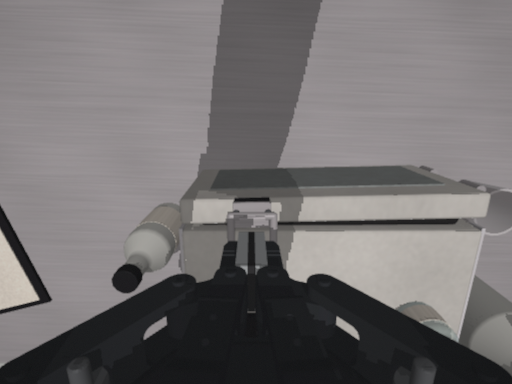

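The door has been drawn about 7 mm further in, and the bar sits under the hook (row ~216). The fingers are clear, and the bottle, cup and jar stand where they did.

```bash
python3 -c "
from station import job_done
print(job_done())"
```

```text
the job is handed in; nothing more can be done
None
```

The germination box is shut and latched: the lever lies flat at home, the loop's bar is caught under the keeper's lip with the door drawn about 7 mm past first seal contact, and the job is handed in; no pass/fail verdict came back.

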